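Release the ratchet of a leak-test hand clamp and push its lever down

ROBOT

A 6-joint arm with a two-finger parallel gripper is mounted at the origin on the work surface. World frame = base frame: x ahead of the robot, y to its left, z up, the work surface at z = 0. Lengths are in m, angles in rad, forces in N, time in s.
With the tool pointing down it reaches from about 0.35 to 0.775 m from the base axis. Payload 7.3 kg.
Tool frame: the origin (TCP) lies at the very end of the fingers, on their centre line; the grasp point (between the pads) lies 19 mm behind it (robot.pinch_z is the distance from the TCP to the grasp point, in m); z points along the fingers, y is the line along which they close (so a half turn about z gives the same grasp; the last joint's range is limited). The gripper opens to 92 mm and grips with 3 to 60 N. Pads are 19 mm wide; open, the fingers measure 130 mm over their backs; the gripper's body (75 mm by 190 mm) begins 47 mm behind the grasp point.
Start: joints at [-1.388, 0.342, 1.524, -0, 1.275, -0.146], TCP at [0.17, -0.497, 0.227] pointing down, gripper open.
Joint ranges: [-2.53, 2.53], [-0.77, 2.02], [0.04, 2.7], [-1, 4.14], [0.28, 2.66], [-3.11, 3.11]. Speed limits (rad/s): [2.57, 2.57, 3.14, 3.14, 3.14, 3.14].

INTERFACE

Orientations are given as [roll, pitch, yaw] about the fixed x, y, z axes, in that order (R = Rz(yaw) Ry(pitch) Rx(roll)).
In Python, from cell import robot gives the robot as it stands.
- The arm moves only by the tool move_arm, never from a script. Its argument "motion" is a list of rows, each a list of 6 numbers: the shift along the tool's x, y, z in units of 0.1 m (1.0 is 0.1 m), then the turn, a rotation vector about the tool's x, y, z in units of pi rad (1.0 is pi rad). In form: [[dx, dy, dz, rx, ry, rz], ...]. A call has 1 to 12 rows; each row is the pose to reach, as a shift and turn from the pose commanded when the call began, along the tool's axes at that moment, turning the shorter way round; what a row does not reach only later rows make up. A row lasts 1/8 s, in which the tool goes at most 62.5 mm and 10.7 degrees, less where a joint would pass 70% of its speed; a pose out of reach is approached as far as the arm can. A call with a number of a shift or a turn outside -1 to 1 is refused whole. A call with a gripper value outside its range is refused whole. "fingers" is the opening, from -1 (shut) to 1 (fully open), set as the call begins (left out, the last holds). The fingers move at their own pace and stop on an object; "newtons" is the grip in N (left out, the last holds). Time passes only in rows, so rows that repeat a pose let the fingers close. It gives the time, the measured TCP pose, the force, the opening and the grip force at its end, in the units of the state.
- robot.observe(): the state, without advancing time (a new reading comes with each control period).
- robot.read_camera(name): name is "scene" or "top" or "wrist"; returns a dict with "image" (400x640x3 uint8, red, green, blue), "range_z" (400x640 float32, m along the optical axis (not along the pixel's ray), 0 where there is no reading), "vfov" (degrees; the focal length in pixels is half the picture's height over the tangent of half this angle, whatever the lens; pixels are square), "cx", "cy" (the principal point, pixels), "extrinsics" (4x4, takes a point from camera to world coordinates); the wrist camera has in their place "hand_eye" (4x4, takes a point from camera to tool coordinates, whose origin is the TCP and whose axes are the flange's). Camera axes: x right, y up, looking along -z (the intrinsics and any distortion apply to the point x, -y, -z); pixel columns grow to the right and rows downward; lengths in m; the calibration is good to about 2 mm. A picture is of the moment at which its call begins: read the wrist's pose just before it.
- robot.hand_in(): hands the job in; it is judged then, once.
The state is a dict: "time": time; "qpos": joint angles; "qvel": joint speeds; "joint_efforts": joint torques, N m; "tool_pos": TCP position; "tool_rot": TCP orientation; "contact_force": force on the tool from outside, world axes, zero at the start; "torque": the same for the moment, N m; "opening": finger opening in m; "grip_force": force on a finger pad.
Only numpy, scipy, OpenCV 4.12 (cv2) and the standard library are available. Lean on these libraries where they do the work, as an engineer would, in place of code of your own. Each camera call takes 0.05 s, during which the arm holds its last target. There are 200 camera calls.

TASK

Close the hand clamp of the leak-test bench over the brass fitting that stands in its nest: press the thumb pad of the ratchet pawl down with the fingertips until the pawl flips over and stays free of the teeth, then push the raised lever down by its cross-bar, past the teeth and all the way home, until the rubber seal sits on the fitting. This is pushing work only, done steadily: never force the lever against its teeth or slam it, and leave the pawl free when you are done. Nothing is lifted: the fitting stays in its nest and the other things on the bench stay where they are.

Things in the scene. Friction and masses are not known exactly. Their poses are not given: they have to be found in the camera images.
- fixture: The hand clamp, bolted down: aluminium base plate 210 x 120 x 18 mm; origin under the plate's centre, on the table; x axis along the plate from the cross-bar end (-x) to the thumb-pad end (+x), z up. Two steel cheeks (35 mm apart over their outsides, up to 143 mm above the table) carry the lever hinge, with a toothed ratchet wheel 110 mm across fixed to the lever between them, and the pawl pivot.
- lever (a joint): Angle of the lever above level, rad: 0 = level, the rubber seal resting on the fitting (home); grows as it is raised; it starts raised, between about 0.57 and 0.95. Friction in the hinge holds it where it is left; about 2 to 5 N at the cross-bar, square to the lever, pushes it down once the pawl is free. While the pawl is in, the lever gives by at most one tooth (0.24 rad) and stops on a tooth at 0.54 or 0.78 rad. The teeth end at 0.30 rad.
- lever_hinge (a point): Point on the lever's hinge axis, in the middle of the clamp, 95 mm above the table, 25 mm to +x of the plate's centre. The hinge axis is level, along the fixture's y.
- cross_bar (a point): Centre of the black cross-bar at the free end of the lever: a round bar, 20 mm in diameter and 88 mm long, level, along the fixture's y, 160 mm from the hinge axis. It moves on a circle about the hinge; at home its centre is 95 mm above the table and 135 mm to -x of the plate's centre. The steel lever bar behind it is 16 mm wide and 16 mm high; below it, 100 mm from the hinge, hangs the sealing head with its rubber face.
- pawl (a joint): Angle of the ratchet pawl, rad: 0 = nose down in the teeth (on a ramp of a tooth it may read up to 0.10); grows as the thumb pad is pressed down; 0.40 = free, against its stop. An over-centre spring throws it either way from 0.20: pressed past that it flips to 0.40 and stays there. Pressing takes about 5 N at the pad at first, falling to nothing at 0.20; up to 12 N if the lever has been pushed hard onto a tooth.
- thumb_pad (a point): Centre of the top face of the pawl's ribbed thumb pad, at the end of the clamp away from the cross-bar, beyond the cheeks: a plate 22 mm along the clamp, 26 mm across and 5 mm thick, about 153 mm above the table when the pawl is in the teeth; it goes about 15 mm down (and 4 mm outward, away from the hinge) to its stop. The pawl pivot lies 36 mm nearer the lever hinge than the pad and 18 mm lower. Nothing is above it.
- fitting_mid (a point): Middle (half-way up) of the brass fitting in the nest under the lever: 30 mm round foot, hexagon above, 40 mm high, loose, top face 63 mm above the table. It must stay in the nest.
- nest_mid (a point): Fixed point in the nest where the middle of the fitting belongs (43 mm above the table, 75 mm to -x of the plate's centre).
- spare_fitting: Bystander: a second brass fitting like the first, standing on the table beside the plate; origin under its foot.
- spanner: Bystander: steel open-ended spanner, 150 mm long, lying on the table along the other side of the plate.
- seal_ring: Bystander: black rubber seal ring, 28 mm across, 5 mm high, lying on the base plate near the nest.
- plug_gauge: Bystander: steel plug gauge, 110 mm long, 18 mm thick, lying on the table to the left.
- leak_spray: Bystander: clear bottle, 48 mm across, 140 mm high, standing on the table to the left.
- parts_tray: Bystander: blue tray 160 x 120 x 45 mm with small turned parts, on the table to the right.
- marker_pen: Bystander: marker pen with black cap, 130 mm long, lying on the table to the right.

How it is judged:
On the way, in this order (a step that is already met when the one before it is completed fails the run):
1. the pawl is pressed over to its free position while the lever is still up (value of joint pawl above 0.32 rad and value of joint lever above 0.48 rad), for 0.2 s.
2. the lever is pushed down past all the teeth (value of joint pawl above 0.32 rad and value of joint lever below 0.25 rad), for 0.05 s.
At the end, for the whole second after the job is handed in: The lever is home and at rest (within 0.015 rad of level, which is 1.5 mm at the seal), the pawl is still free (above 0.32 rad), and the fitting stands upright in the nest within 6 mm of its place (value of joint lever between -0.025 and 0.015 rad and value of joint pawl above 0.32 rad and velocity of joint lever between -0.05 and 0.05 rad/s and distance between fitting_mid and nest_mid below 0.006 m and angle between fitting_mid's own z axis and vertical below 0.08 rad); the robot touches nothing.
It fails at once if the lever is lifted towards the top of its travel (value of joint lever above 1.05 rad).
It fails at once if the lever is slammed down (faster than 3 rad/s) (velocity of joint lever below -3 rad/s).
It fails at once if the lever is forced (more than 70 N) (contact force between any of the fingers, the arm and lever above 70 N).
It fails at once if the fitting is taken out of its nest or lifted (distance of fitting_mid from where it was at the start of the episode above 0.01 m).
It fails at once if a bystander is moved more than 25 mm (distance of any of spare_fitting, spanner, seal_ring, plug_gauge, leak_spray, parts_tray, marker_pen from where it was at the start of the episode above 0.025 m).
It also fails if it takes over 43 s, if anything falls off the work surface, if the arm or the gripper's body presses on something with over 40 N, if the wrist force passes 120 N, or if a joint passes its speed limit or range.

## Working session

There is one attempt and no reset: what is moved stays moved. The work goes in short steps, Python scripts to look and compute and a tool call to move; the robot and the scene stay as the last step left them, time stands still between calls to the robot, and variables do not carry over. Pictures are saved under pics/ and viewed, at most 10 in all, crops included, and the job is handed in when it is done.

Besides the shell and the picture viewer there is one more tool, called after ">>>" as a command line: name --pt "numbers of a row" for each row, then --argument value for the rest. move_arm: Moves the arm, as the interface text tells. Shifts and turns lie within -1 to 1; 1 stands for 0.1 m of shift or pi rad of turn. Its arguments: {"type":"object","properties":{"motion":{"type":"array"},"fingers":{"type":"number"},"newtons":{"type":"number"}},"required":["motion"]}

```bash
mkdir -p pics; cat > h.py <<'E'
import numpy as np,cv2
from cell import robot
def cam(n,f):
    o=robot.observe(); c=robot.read_camera(n); cv2.imwrite('pics/'+f+'.png',cv2.cvtColor(c['image'],cv2.COLOR_RGB2BGR)); np.savez('pics/'+f+'.npz',tp=o['tool_pos'],tr=o['tool_rot'],**c); return c
def pt(f,u,v,r=1):
    c=np.load('pics/'+f+'.npz'); fl=200/np.tan(np.radians(c['vfov'])/2)
    d=c['range_z'][v-r:v+r+1,u-r:u+r+1]; d=np.median(d[d>0])
    p=np.array([(u-c['cx'])/fl*d,-(v-c['cy'])/fl*d,-d,1]); return (c['extrinsics']@p)[:3]
E
python3 -c "
from h import *
for n in('scene','top'):
  c=cam(n,n+'1'); print({k:c[k] for k in c if k not in('image','range_z')})
print(robot.observe())"
```

```text
{'vfov': 46.50591879760534, 'cx': 311.6177488509528, 'cy': 205.91665845293173, 'extrinsics': array([[ 0.75467268, -0.35741001,  0.55020653,  1.33964942],
       [ 0.65595214,  0.39312156, -0.64434636, -0.96442728],
       [ 0.01399779,  0.84717975,  0.53112196,  0.91729574],
       [ 0.        ,  0.        ,  0.        ,  1.        ]])}
{'vfov': 46.00061836103186, 'cx': 323.61976691997603, 'cy': 200.3766077212324, 'extrinsics': array([[ 1.28551814e-03,  9.86272168e-01, -1.65122857e-01,
         2.93689879e-01],
       [-9.99870074e-01, -1.38550128e-03, -1.60597540e-02,
        -1.98876426e-02],
       [-1.60680664e-02,  1.65122048e-01,  9.86142245e-01,
         1.54304370e+00],
       [ 0.00000000e+00,  0.00000000e+00,  0.00000000e+00,
         1.00000000e+00]])}
{'time': 0.1, 'qpos': array([-1.38801482e+00,  3.42650239e-01,  1.52489936e+00, -2.86368009e-05,
        1.27539609e+00, -1.46010237e-01]), 'qvel': array([ 1.71100319e-05, -1.29039702e-03, -2.93491373e-03,  7.37764249e-04,
        1.20118907e-03,  1.38889319e-03]), 'joint_efforts': array([ 2.37797256e-03, -4.32004416e+01, -2.44693369e+01,  7.18953554e-02,
        5.25925972e-02, -4.45654632e-05]), 'tool_pos': array([ 0.16946512, -0.49652383,  0.22612364]), 'tool_rot': array([-3.14025003e+00, -1.69762593e-04,  3.28799984e-01]), 'contact_force': array([0.09134579, 0.91261099, 0.36762319]), 'torque': array([-0.03881866,  0.00836272,  0.01388628]), 'grip_force': 0.0, 'opening': 0.091585151492143}
```

View pics/scene1.png

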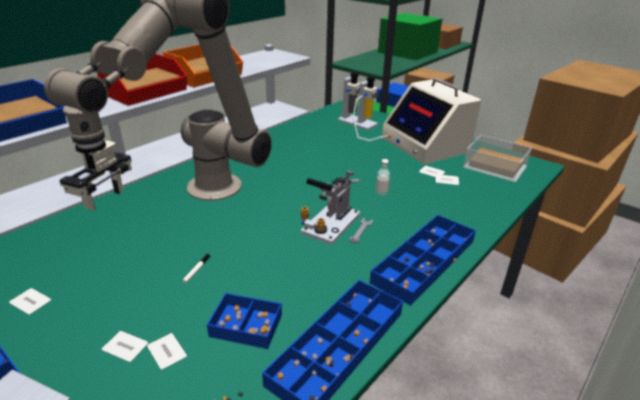

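View pics/top1.png

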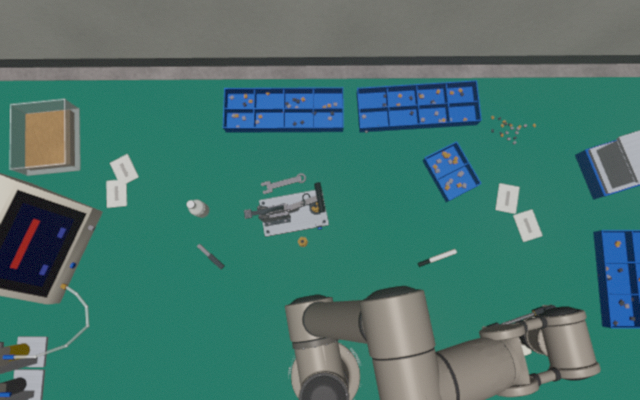

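The clamp is at about (293,210) in the top view, with the cross-bar at (320,197) and the thumb pad at (250,213). I'll enlarge that area.

```bash
python3 -c "
from h import *
a=cv2.imread('pics/top1.png')[165:255,230:350]; b=cv2.imread('pics/scene1.png')[160:250,280:400]
a=cv2.resize(a,None,fx=6,fy=6,interpolation=2); cv2.imwrite('pics/ctop.png',a)
for u,v in[(250,213),(320,192),(321,207),(318,198),(265,233),(325,226),(303,241)]: print(u,v,pt('top1',u,v).round(3))
"
```

```text
250 213 [0.489 0.223 0.153]
320 192 [0.54  0.012 0.215]
321 207 [0.497 0.009 0.216]
318 198 [0.523 0.018 0.215]
265 233 [0.441 0.195 0.021]
325 226 [0.466 0.001 0.006]
303 241 [0.414 0.07  0.042]
```

View pics/ctop.png

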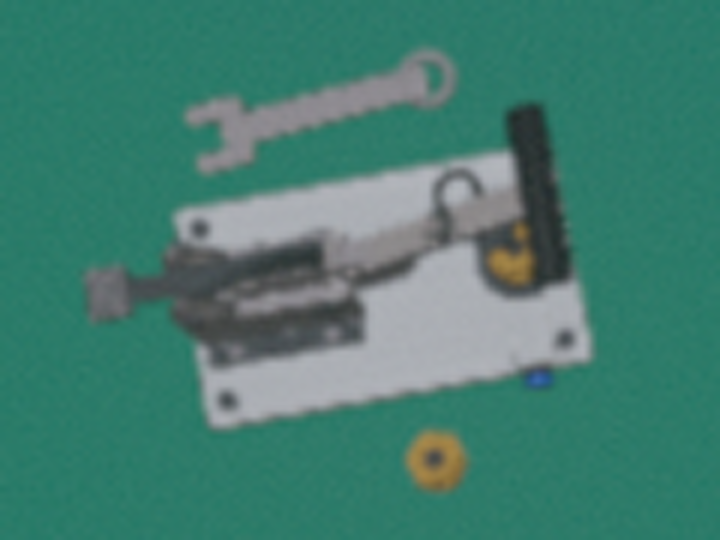

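```bash
python3 -c "
from h import *
P=lambda x,y,r=1: pt('top1',round(230+x/6),round(165+y/6),r).round(4)
print('pad',P(107,293),P(107,293,2))
b=[P(527,120),P(550,265),P(539,193)];print('bar',b)
c=[P(200,228),P(227,400),P(565,340)];print('bolts',c)
d=c[1]-c[2];print('xaxis yaw',np.arctan2(d[1],d[0]));d=b[0]-b[1];print('bar yaw',np.arctan2(d[1],d[0]))
"
```

```text
pad [0.4856 0.2286 0.1524] [0.4855 0.2284 0.1532]
bar [array([0.5608, 0.0179, 0.2156]), array([0.491 , 0.0063, 0.216 ]), array([0.526 , 0.0121, 0.2145])]
bolts [array([0.5398, 0.2034, 0.023 ]), array([0.4443, 0.1848, 0.0249]), array([0.4774, 0.0036, 0.0198])]
xaxis yaw 1.7514753095503064
bar yaw 0.16468399343320358
```

The pad is at (0.486, 0.2285, 0.153), the bar top at (0.526, 0.012, 0.215) and the fixture x yaw is about 1.745. The lever is at about 0.77 rad. First I'll turn to yaw 1.745, shut the fingers and rise.

>>> move_arm --pt "0.5 1 -0.8 0 0 -0.06" --pt "0.5 1 -0.8 0 0 -0.12" --pt "0.5 1 -0.8 0 0 -0.17" --pt "0.5 1 -0.8 0 0 -0.23" --pt "0.5 1 -0.8 0 0 -0.28" --pt "0.5 1 -0.8 0 0 -0.34" --pt "0.5 1 -0.8 0 0 -0.4" --pt "0.5 1 -0.8 0 0 -0.451" --pt "0.5 1 -0.8 0 0 -0.451" --fingers -1

```text
time: 1.23
tool_pos: [0.2491, -0.5752, 0.3062]
tool_rot: [-3.142, -0.001, 1.744]
contact_force: [0.1, 0.9, -0.3]
opening: 0.0061
grip_force: 0.0
```

>>> move_arm --pt "0.5 0.45 0 0 0 0" --pt "1 0.93 0 0 0 0" --pt "1 0.93 0 0 0 0"

```text
time: 1.6
tool_pos: [0.3251, -0.4579, 0.3073]
tool_rot: [3.141, -0.0, 1.746]
contact_force: [0.2, 0.1, 1.1]
opening: 0.0006
grip_force: 0.0
```

>>> move_arm --pt "0.5 0.45 0 0 0 0" --pt "1 0.93 0 0 0 0" --pt "1 0.93 0 0 0 0"

```text
time: 1.98
tool_pos: [0.3989, -0.3439, 0.307]
tool_rot: [3.141, 0.0, 1.746]
contact_force: [0.7, -0.3, -0.2]
opening: 0.0005
grip_force: 0.0
```

>>> move_arm --pt "0.5 0.45 0 0 0 0" --pt "1 0.93 0 0 0 0" --pt "1 0.93 0 0 0 0"

```text
time: 2.35
tool_pos: [0.473, -0.2298, 0.3066]
tool_rot: [3.141, 0.0, 1.747]
contact_force: [-1.0, -0.4, -0.3]
opening: 0.0004
grip_force: 0.0
```

>>> move_arm --pt "0.5 0.45 0 0 0 0" --pt "1 0.93 0 0 0 0" --pt "1 0.93 0 0 0 0"

```text
time: 2.72
tool_pos: [0.5472, -0.1156, 0.3062]
tool_rot: [-3.141, 0.0, 1.747]
contact_force: [-1.0, -0.3, 0.6]
opening: 0.0005
grip_force: 0.0
```

>>> move_arm --pt "0.5 0 0 0 0 0" --pt "1 0 0 0 0 0" --pt "1 0 0 0 0 0"

```text
time: 3.1
tool_pos: [0.528, -0.0177, 0.307]
tool_rot: [-3.141, 0.0, 1.747]
contact_force: [-0.0, -0.4, 1.1]
opening: 0.0005
grip_force: 0.0
```

>>> move_arm --pt "0.5 0 0 0 0 0" --pt "1 0 0 0 0 0" --pt "1 0 0 0 0 0"

```text
time: 3.48
tool_pos: [0.5111, 0.0804, 0.3068]
tool_rot: [3.141, 0.001, 1.747]
contact_force: [0.5, -0.8, 0.5]
opening: 0.0009
grip_force: 0.0
```

>>> move_arm --pt "0.5 0 0 0 0 0" --pt "1 0 0 0 0 0" --pt "1 0 0 0 0 0"

```text
time: 3.85
tool_pos: [0.4942, 0.1787, 0.3065]
tool_rot: [3.142, 0.001, 1.747]
contact_force: [0.6, -0.6, 0.4]
opening: 0.0003
grip_force: 0.0
```

```bash
cat >> h.py <<'E'
from scipy.spatial.transform import Rotation as R
def wpts(f,uv,r=1):
    c=np.load('pics/'+f+'.npz'); fl=200/np.tan(np.radians(c['vfov'])/2); out=[]
    for u,v in uv:
        d=c['range_z'][v-r:v+r+1,u-r:u+r+1]; d=np.median(d[d>0])
        p=c['hand_eye']@np.array([(u-c['cx'])/fl*d,-(v-c['cy'])/fl*d,-d,1])
        out.append(R.from_euler('xyz',c['tr']).apply(p[:3])+c['tp'])
    return np.array(out)
E
python3 -c "
from h import *
cam('wrist','w1')"
```

```text
(no output)
```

View pics/w1.png

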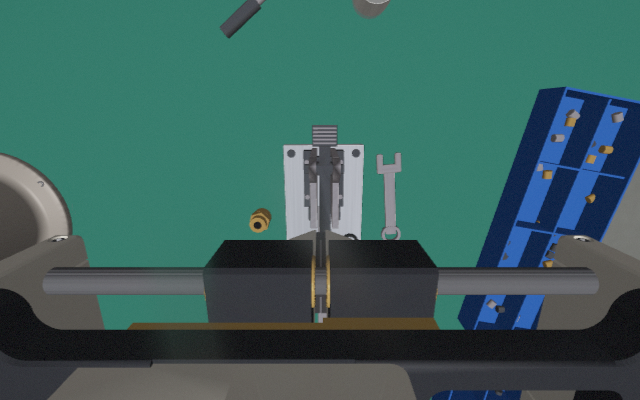

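The wrist view shows the thumb pad at (324,135), and the clamp axis runs vertically in the picture, so the yaw is aligned.

```bash
python3 -c "
from h import *
print(wpts('w1',[(324,135),(313,135),(336,135),(324,127),(324,143),(291,153),(357,153)]).round(4))
print(np.load('pics/w1.npz')['tp'])"
```

```text
[[0.4884 0.2317 0.1494]
 [0.4773 0.2298 0.1497]
 [0.5006 0.2339 0.1492]
 [0.487  0.2396 0.1494]
 [0.4899 0.2238 0.1502]
 [0.4485 0.1887 0.0215]
 [0.5443 0.2057 0.021 ]]
[0.49420262 0.17867465 0.30651928]
```

>>> move_arm --pt "0.53 0.02 0.3 0 0 0" --pt "0.53 0.02 0.8 0 0 0" --pt "0.53 0.02 1 0 0 0" --pt "0.53 0.02 1 0 0 0"

```text
time: 4.4
tool_pos: [0.4868, 0.2285, 0.2052]
tool_rot: [-3.138, 0.002, 1.743]
contact_force: [0.6, 0.5, -0.3]
opening: 0.0005
grip_force: 0.0
```

>>> move_arm --pt "0 0 0.2 0 0 0" --pt "0 0 0.35 0 0 0" --pt "0 0 0.42 0 0 0" --pt "0 0 0.47 0 0 0" --pt "0 0 0.5 0 0 0" --pt "0 0 0.53 0 0 0" --pt "0 0 0.56 0 0 0" --pt "0 0 0.58 0 0 0" --pt "0 0 0.58 0 0 0"

```text
time: 5.52
tool_pos: [0.4865, 0.2319, 0.149]
tool_rot: [3.141, -0.001, 1.746]
contact_force: [-1.6, 3.5, 3.9]
opening: 0.0004
grip_force: 2.2
```

In contact at z of about 0.149. Pressing on slowly.

>>> move_arm --pt "0 0 0.02 0 0 0" --pt "0 0 0.04 0 0 0" --pt "0 0 0.06 0 0 0" --pt "0 0 0.08 0 0 0" --pt "0 0 0.08 0 0 0"

```text
time: 6.15
tool_pos: [0.4865, 0.2308, 0.1413]
tool_rot: [3.141, 0.001, 1.746]
contact_force: [-2.4, -1.5, 7.3]
opening: 0.0006
grip_force: 3.6
```

>>> move_arm --pt "0 0 0.01 0 0 0" --pt "0 0 0.02 0 0 0" --pt "0 0 0.03 0 0 0" --pt "0 0 0.03 0 0 0"

```text
time: 6.65
tool_pos: [0.4867, 0.2309, 0.1405]
tool_rot: [3.139, 0.001, 1.746]
contact_force: [-7.6, -3.7, 22.0]
opening: 0.0001
grip_force: 11.3
```

>>> move_arm --pt "0 0 -0.2 0 0 0" --pt "0 0 -0.7 0 0 0" --pt "0 0 -1 0 0 0" --pt "0 0 -1 0 0 0"

```text
time: 7.15
tool_pos: [0.4876, 0.2314, 0.2399]
tool_rot: [3.137, -0.0, 1.746]
contact_force: [-0.7, -0.6, -0.8]
opening: 0.0006
grip_force: 0.0
```

```bash
python3 -c "
from h import *
cam('wrist','w2')
a=cv2.imread('pics/w2.png')
cv2.imwrite('pics/w2c.png',cv2.resize(a[60:260,200:440],None,fx=2.5,fy=2.5))
print(np.load('pics/w2.npz')['tp'])"
```

```text
[0.48763558 0.23139184 0.23991337]
```

View pics/w2c.png

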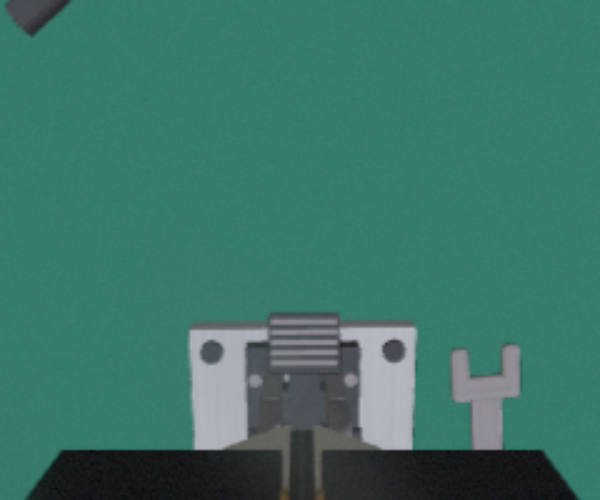

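The pad is at crop (304,342), which is image (322,197). I'll measure its height.

```bash
python3 -c "
from h import *
print(wpts('w2',[(322,197),(322,189),(322,204),(313,197),(331,197)]).round(4))"
```

```text
[[0.489  0.2341 0.1373]
 [0.4879 0.2408 0.1345]
 [0.49   0.2284 0.1397]
 [0.481  0.2327 0.1373]
 [0.4971 0.2355 0.137 ]]
```

The pad is now at z 0.137 and tilted 0.4 rad, so the pawl is free. Next is the bar.

>>> move_arm --pt "0 0 -0.5 0 0 0" --pt "-0.5 0 -0.5 0 0 0" --pt "-1 0.01 -0.5 0 0 0" --pt "-1 0.01 -0.5 0 0 0"

```text
time: 7.7
tool_pos: [0.5048, 0.13, 0.2858]
tool_rot: [-3.138, 0.001, 1.741]
contact_force: [-0.3, 0.5, -0.3]
opening: 0.0005
grip_force: 0.0
```

>>> move_arm --pt "-0.5 0 0 0 0 0" --pt "-1 0.01 0 0 0 0" --pt "-1 0.01 0 0 0 0"

```text
time: 8.07
tool_pos: [0.5232, 0.0327, 0.2861]
tool_rot: [-3.139, -0.0, 1.742]
contact_force: [0.1, 0.2, -0.1]
opening: 0.0005
grip_force: 0.0
```

>>> move_arm --pt "-0.18 0 0.2 0 0 0" --pt "-0.18 0 0.5 0 0 0" --pt "-0.18 0 0.6 0 0 0" --pt "-0.18 0 0.6 0 0 0"

```text
time: 8.57
tool_pos: [0.526, 0.018, 0.2271]
tool_rot: [-3.14, -0.001, 1.747]
contact_force: [0.6, -0.1, 0.2]
opening: 0.0002
grip_force: 0.0
```

>>> move_arm --pt "-0.01 0 0.08 0 0 0" --pt "-0.02 0 0.13 0 0 0" --pt "-0.07 0 0.19 0 0 0" --pt "-0.12 0 0.25 0 0 0" --pt "-0.17 0 0.31 0 0 0" --pt "-0.21 0 0.38 0 0 0" --pt "-0.21 0 0.38 0 0 0"

```text
time: 9.45
tool_pos: [0.5304, -0.005, 0.1894]
tool_rot: [3.141, 0.001, 1.745]
contact_force: [0.7, -1.3, 1.6]
opening: 0.0002
grip_force: 0.9
```

>>> move_arm --pt "-0.04 0 0.07 0 0 0" --pt "-0.08 0 0.14 0 0 0" --pt "-0.11 0 0.21 0 0 0" --pt "-0.14 0 0.29 0 0 0" --pt "-0.17 0 0.36 0 0 0" --pt "-0.19 0 0.44 0 0 0" --pt "-0.21 0 0.52 0 0 0" --pt "-0.22 0 0.6 0 0 0" --pt "-0.23 0 0.68 0 0 0" --pt "-0.23 0 0.68 0 0 0"

```text
time: 10.7
tool_pos: [0.533, -0.0259, 0.1205]
tool_rot: [-3.139, -0.002, 1.745]
contact_force: [0.3, 0.4, 0.5]
opening: 0.0002
grip_force: 0.0
```

>>> move_arm --pt "0 0 0.04 0 0 0" --pt "0 0 0.08 0 0 0" --pt "0 0 0.12 0 0 0" --pt "0 0 0.15 0 0 0" --pt "0 0 0.16 0 0 0" --pt "0 0 0.16 0 0 0"

```text
time: 11.45
tool_pos: [0.5341, -0.0263, 0.1056]
tool_rot: [3.141, -0.0, 1.745]
contact_force: [-0.0, -0.6, 0.5]
opening: 0.0001
grip_force: 0.5
```

```bash
python3 -c "
from h import *
cam('wrist','w3');cam('scene','s3')
a=cv2.imread('pics/s3.png')[150:260,270:410]; b=cv2.imread('pics/w3.png')
cv2.imwrite('pics/c3.png',np.vstack([cv2.resize(a,(400,314),interpolation=2),cv2.resize(b,(400,250))]))"
```

```text
(no output)
```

View pics/c3.png

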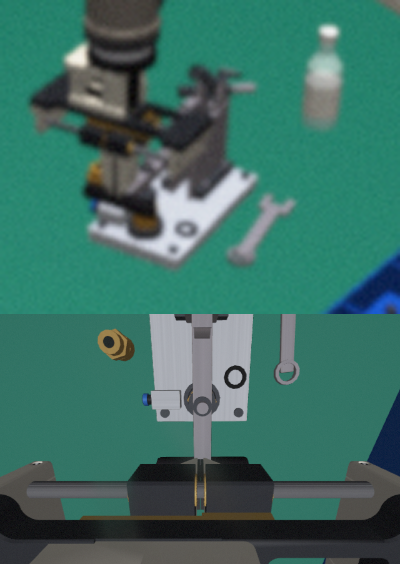

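The lever is down with its head over the fitting and the fingertips are on the bar. I'll press the last millimetres until I feel the seal.

>>> move_arm --pt "0 0 0.01 0 0 0" --pt "0 0 0.02 0 0 0" --pt "0 0 0.02 0 0 0"

```text
time: 11.92
tool_pos: [0.5342, -0.0263, 0.1048]
tool_rot: [3.141, 0.0, 1.746]
contact_force: [-4.1, -0.8, 10.9]
opening: 0.0007
grip_force: 5.3
```

>>> move_arm --pt "0 0 0.01 0 0 0" --pt "0 0 0.01 0 0 0" --pt "0 0 0.01 0 0 0"

```text
time: 12.3
tool_pos: [0.5343, -0.0262, 0.1047]
tool_rot: [3.14, 0.001, 1.746]
contact_force: [-5.4, 0.1, 16.9]
opening: 0.0007
grip_force: 8.4
```

>>> move_arm --pt "0 0 -0.03 0 0 0" --pt "0 0 -0.2 0 0 0" --pt "0 0 -0.6 0 0 0" --pt "0 0 -1 0 0 0" --pt "0 0 -1 0 0 0"

```text
time: 12.92
tool_pos: [0.5357, -0.0265, 0.2055]
tool_rot: [3.136, 0.002, 1.746]
contact_force: [-0.4, -0.1, -0.5]
opening: 0.0005
grip_force: 0.0
```

>>> move_arm --pt "-0.5 0 -0.3 0 0 0" --pt "-1 0 -0.5 0 0 0" --pt "-1 0 -0.5 0 0 0" --pt "-1 0 -0.5 0 0 0"

```text
time: 13.42
tool_pos: [0.5507, -0.1243, 0.2511]
tool_rot: [-3.139, -0.002, 1.745]
contact_force: [0.0, 0.5, -0.3]
opening: 0.0002
grip_force: 0.0
```

```bash
python3 -c "
from h import *
cam('wrist','w4'); cam('top','t4')
a=cv2.imread('pics/w4.png'); b=cv2.resize(cv2.imread('pics/t4.png')[165:255,230:350],None,fx=5,fy=5,interpolation=2)
cv2.imwrite('pics/c4.png',b)
for u,v in[(248,214),(247,214),(326,192),(326,194),(329,210),(328,207)]: print(u,v,pt('t4',u,v).round(4))"
```

```text
248 214 [0.4871 0.2305 0.1414]
247 214 [0.4873 0.2337 0.1405]
326 192 [ 0.5802 -0.0027  0.0009]
326 194 [ 0.5738 -0.0026 -0.0014]
329 210 [ 0.4263 -0.0156  0.6377]
328 207 [ 5.298e-01 -9.300e-03 -3.000e-04]
```

View pics/w4.png

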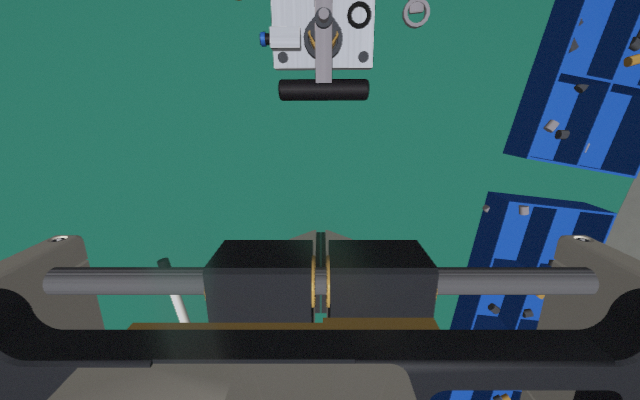

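View pics/c4.png

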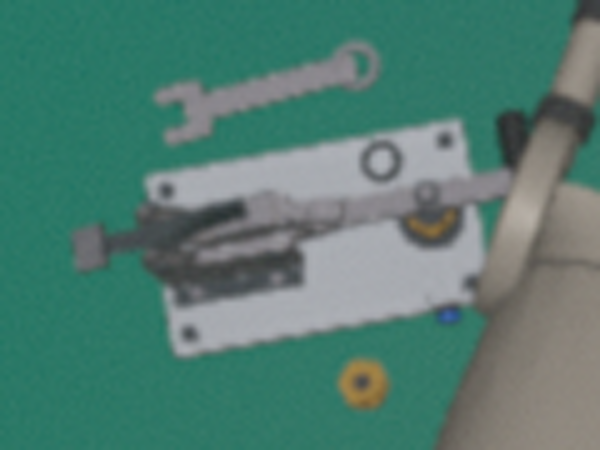

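The bar is at (323,88) in the wrist view and the fitting is under the head. The pad still reads low, so the pawl is free. Next is a level check along the lever.

```bash
python3 -c "
from h import *
p=wpts('w4',[(323,87),(300,87),(345,87),(324,72),(324,60),(324,40),(324,28),(283,57),(363,57)]);print(p.round(4))"
```

```text
[[ 0.5355 -0.0261  0.104 ]
 [ 0.5138 -0.0299  0.1035]
 [ 0.5562 -0.0225  0.1037]
 [ 0.534  -0.0126  0.1017]
 [ 0.5322 -0.0024  0.1023]
 [ 0.5292  0.0144  0.102 ]
 [ 0.5274  0.0238  0.1034]
 [ 0.4822  0.005   0.0207]
 [ 0.5757  0.0214  0.0211]]
```

```bash
python3 -c "
from cell import robot
print(robot.hand_in())"
```

```text
the job is handed in; nothing more can be done
None
```

I handed the job in at about 13.5 s, with the pawl pressed over and still free, the lever pushed down level onto the fitting in its nest, and the arm clear of everything; the hand-in returned no verdict, so this rests on my last camera check and the firm stop I felt (about 17 N).

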